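# Seat the calibration target in the datum corner of the laser fixture

### The arm

A 6-joint arm with a two-finger parallel gripper is mounted at the origin on the work surface. World frame = base frame: x ahead of the robot, y to its left, z up, the work surface at z = 0. Lengths are in m, angles in rad, forces in N, time in s.
With the tool pointing down it reaches from about 0.3 to 0.875 m from the base axis. Payload 4.2 kg.
Tool frame: the origin (TCP) lies at the very end of the fingers, on their centre line; the grasp point (between the pads) lies 19 mm behind it (arm.tcp_to_grasp is the distance from the TCP to the grasp point, in m); z points along the fingers, y is the direction in which the jaws open and shut (so a half turn about z gives the same grasp; the last joint's range is limited). The gripper opens to 85 mm and grips with 20 to 120 N. Pads are 22 mm wide; open, the fingers measure 114 mm over their backs; the gripper's body (76 mm by 85 mm) begins 54 mm behind the grasp point. The pads swing forward as they close: fully open they stand 13 mm farther back than shut.
Start: joints at [-0.02, 0.32, 1.565, -0, 1.257, -0.02], TCP at [0.575, 0, 0.194] pointing down, gripper open.
Joint ranges: [-3.11, 3.11], [-0.84, 2.01], [0.21, 2.61], [-1.34, 4.49], [0.05, 2.63], [-2.56, 2.56]. Speed limits (rad/s): [2.57, 2.57, 3.14, 3.14, 3.14, 3.14].

### API

Orientations are given as a rotation vector (axis times angle).
In Python, from cell import arm, vision gives the robot as it stands. The module is installed in compiled form; this text tells all that it offers.
- The arm moves only by the shell command python3 -m inch 'ROWS' [OPENING] [FORCE]. ROWS is JSON, a list of rows, each an object of numbers: "dx", "dy", "dz": the shift along the tool's x, y, z in mm; "spin": the turn about the tool's z in degrees. A call has 1 to 20 rows; each row is the pose to reach, as a shift and turn from the pose commanded when the call began, along the tool's axes at that moment; what a row does not reach only later rows make up. A row lasts 1/10 s, in which the tool goes at most 50 mm and 8.59 degrees, less where a joint would pass 70% of its speed; a pose out of reach is approached as far as the arm can. A call with a gripper value outside its range is refused whole. OPENING is the opening in per cent of the stroke, from 0 (shut) to 100 (fully open), set as the call begins (- or left out, the last holds). The fingers move at their own pace and stop on an object; FORCE is the grip in N (left out, the last holds). Time passes only in rows, so rows that repeat a pose let the fingers close. It gives the time, the measured TCP pose, the force and the opening at its end, in the units of the state.
- arm.get_state(): the state, without advancing time (a new reading comes with each control period).
- vision.read_camera(name): name is "scene" or "side" or "wrist"; returns a dict with "pixels" (420x560x3 uint8, red, green, blue), "depth" (420x560 float32, m along the optical axis (not along the pixel's ray), 0 where there is no reading), "fx", "fy", "cx", "cy" (pixels), "world_from_camera" (4x4, takes a point from camera to world coordinates). Camera axes: x right, y up, looking along -z (the intrinsics and any distortion apply to the point x, -y, -z); pixel columns grow to the right and rows downward; lengths in m; the calibration is good to about 2 mm. A picture is of the moment at which its call begins.
- arm.finish_job(): hands the job in, once; it reports no verdict.
The state is a dict: "clock": time; "q": joint angles; "joint_velocities": joint speeds; "tau": joint torques, N m; "ee_pos": TCP position; "orientation": TCP orientation; "contact_force": force on the tool from outside, world axes, zero at the start; "ft_torque": the same for the moment, N m; "width": finger opening in m.
Only numpy, scipy, OpenCV 4.12 (cv2) and the standard library are available. Lean on these libraries where they do the work, as an engineer would, in place of code of your own. Each camera call takes 0.05 s, during which the arm holds its last target. There are 200 camera calls.

### The job

Push the framed calibration target across the black fixture plate until its long side lies flat against the long rail, before it reaches the corner nest; then slide it along the rail into the nest until it is fully home, touching both the rail and the end stop. Only push it with the fingers: it stays flat on the plate and is not picked up. Leave the loose block, the cup and the screwdriver where they are, and finish with the hand clear.

Things in the scene. Friction and masses are not known exactly. Their poses are not given: they have to be found in the camera images.
- fixture: Black fixture plate screwed to the machine bed, rigid, 250 mm (its x) by 340 mm (its y), 12 mm thick; origin at the centre of its underside, at bed height. It lies within 20 degrees of square to the robot. On it, all fixed and all 18 mm high: a rail along its y on the robot's side, an end stop and a guide block at its +y end. A chrome bow handle stands behind the rail.
- rail (a point): Middle of the aluminium rail's working face at the plate's top (plate x = -60, y = -14, z = 12 mm), axes as the fixture's. The face looks to plate +x and runs straight from plate y = -160 to +131 mm; the rail is 16 mm thick, behind this face. Behind it again, at plate x = -108 mm, the chrome handle stands 40 mm above the plate from y = -59 to +59 mm.
- nest_corner (a point): Inner corner where rail face, end-stop face and plate top meet (plate x = -60, y = +115, z = 12 mm), axes as the fixture's. The end stop, an aluminium bar 16 mm thick, faces plate -y and reaches 73 mm out from the rail. Fully home, the target's origin lies +25 mm in x and -45 mm in y from here, at the same height.
- guide_nose (a point): Tip of the beige guide block's round nose, at the plate's top (plate x = +3, y = +71, z = 12 mm), axes as the fixture's. The block is 20 mm wide and runs from here 44 mm to the end stop, parallel to the rail, its inner side 53 mm from the rail's face: rail, stop and block form the nest, open above and towards plate -y.
- target: Camera calibration target: flat rectangular aluminium frame with a white plate of black dots, 50 mm (its x) by 90 mm (its y) by 12 mm high, 0.1 to 0.2 kg, loose on the plate; origin at the centre of its underside. Starts with its centre 60 to 105 mm off the rail's face, in the plate's -y half, turned up to 26 degrees from the rail. Slides at a newton or two, stays where it is left.
- spare_block: Loose beige block 25 x 45 x 22 mm lying on the plate's far +y corner, beyond the guide block; origin at the centre of its underside. Leave alone.
- cup: Clear plastic cup, 72 mm across the rim, 85 mm tall, standing on the bed beyond the plate's +y end; origin at the centre of its underside. Leave alone.
- driver: Screwdriver with black handle, 170 mm long, lying on the bed beyond the plate's -y end; it lies along its own x. Leave alone.
Things that resemble listed ones, but are neither listed nor needed, are in the scene too. Of the things that look like the target, the largest one is meant.

How it is judged:
By the outcome, as a careful person would: the job done as asked, in the order asked, and still so for the second after the job is handed in, with the robot touching nothing.
It also fails if it takes over 51 s, if anything falls off the work surface, if the arm or the gripper's body presses on something with over 40 N, if the wrist force passes 120 N, or if a joint passes its speed limit or range.

## Working session

There is one attempt and no reset: what is moved stays moved. The work goes in short steps, Python scripts to look and compute and a shell command to move; the robot and the scene stay as the last step left them, time stands still between calls to the robot, and variables do not carry over. Pictures are saved under pics/ and viewed, about 8 in all and at most 12, crops included, and the job is handed in when it is done.

```bash
mkdir -p pics
cat > h.py <<'E'
from cell import arm, vision
import numpy as np, cv2, pickle
def snap(name,fn):
    c=vision.read_camera(name); cv2.imwrite('pics/'+fn+'.png',c['pixels'][:,:,::-1]); pickle.dump(c,open('pics/'+fn+'.pkl','wb')); return c
def load(fn): return pickle.load(open('pics/'+fn+'.pkl','rb'))
def cloud(c):
    v,u=np.mgrid[0:420,0:560]; d=c['depth']
    p=np.stack([(u-c['cx'])/c['fx']*d,-(v-c['cy'])/c['fy']*d,-d,np.ones_like(d)],-1)
    w=(p@c['world_from_camera'].T)[...,:3]; w[d==0]=np.nan; return w
E
python3 - <<'E'
from h import *
for n in('scene','side','wrist'):
    c=snap(n,n+'1'); print(n,{k:c[k] for k in c if k not in('pixels','depth')})
print(arm.get_state())
E
```

```text
scene {'fx': 429.5691137527358, 'fy': 429.5691137527358, 'cx': 275.04235122210235, 'cy': 210.81015573832656, 'world_from_camera': array([[ 0.71006945, -0.52663144,  0.4673978 ,  0.87133608],
       [ 0.7039502 ,  0.54600424, -0.45423947, -0.35882041],
       [-0.01598439,  0.65156634,  0.75842323,  0.67002159],
       [ 0.        ,  0.        ,  0.        ,  1.        ]])}
side {'fx': 483.4469235147324, 'fy': 483.4469235147324, 'cx': 286.5295912584875, 'cy': 206.39601889076735, 'world_from_camera': array([[ 0.86799233,  0.23615743, -0.43682833,  0.06245127],
       [-0.49653764,  0.42391909, -0.75745824, -0.74104277],
       [ 0.00630048,  0.87436965,  0.48521957,  0.5241938 ],
       [ 0.        ,  0.        ,  0.        ,  1.        ]])}
wrist {'fx': 328.0542639783207, 'fy': 328.0542639783207, 'cx': 281.03189367860693, 'cy': 201.92534116783466, 'world_from_camera': array([[ 9.99998761e-01,  3.53770110e-05,  1.57376771e-03,
         5.74772268e-01],
       [-5.20797245e-04,  9.50883565e-01,  3.09548340e-01,
         7.98770912e-02],
       [-1.48551895e-03, -3.09548776e-01,  9.50882405e-01,
         3.73842607e-01],
       [ 0.00000000e+00,  0.00000000e+00,  0.00000000e+00,
         1.00000000e+00]])}
{'clock': 0.15, 'q': array([-1.99594776e-02,  3.20144661e-01,  1.56541116e+00,  1.27761369e-05,
        1.25738831e+00, -1.99758517e-02]), 'joint_velocities': array([-0.00134577, -0.00048972, -0.00416648, -0.00148606, -0.00082616,
       -0.00043051]), 'tau': array([-9.13009580e-05, -4.15840280e+01, -2.34345907e+01, -1.12702321e-04,
        5.94026569e-03, -2.51738534e-06]), 'ee_pos': array([5.74588424e-01, 3.66009963e-05, 1.93770853e-01]), 'orientation': array([-2.22073238e+00, -2.22075998e+00,  1.45662707e-03]), 'contact_force': array([-0.60508674,  0.06405227,  1.26358927]), 'ft_torque': array([ 0.00095359,  0.01856739, -0.00363555]), 'width': 0.08533240131034647}
```

View pics/scene1.png

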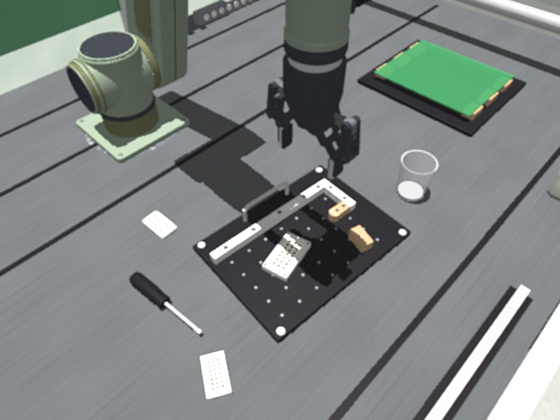

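View pics/wrist1.png

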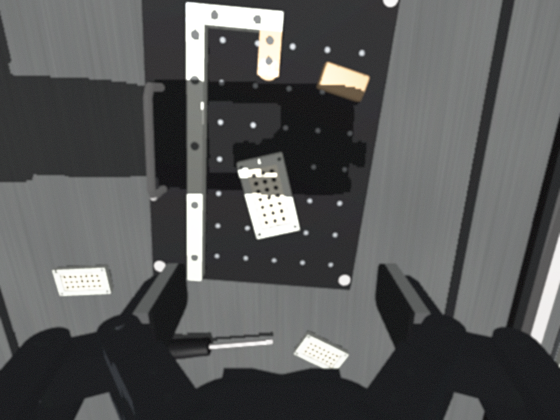

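Wrist view: the rail runs from (195,275) up to the end stop at (235,15). The guide nose is at (268,78), the spare block at (344,82), and the target's corners are near (237,160), (281,153), (299,232) and (258,239). The small dotted cards on the bed are lookalikes. Next I measure.

```bash
cat >> h.py <<'E'
def ray(c,uv,z):
    uv=np.atleast_2d(np.array(uv,float)); M=c['world_from_camera']
    d=np.c_[(uv[:,0]-c['cx'])/c['fx'],-(uv[:,1]-c['cy'])/c['fy'],-np.ones(len(uv))]@M[:3,:3].T
    return M[:3,3]+d*((z-M[2,3])/d[:,2])[:,None]
def proj(c,P):
    M=c['world_from_camera']; p=(np.atleast_2d(P)-M[:3,3])@M[:3,:3]
    return np.c_[c['cx']+c['fx']*p[:,0]/-p[:,2], c['cy']+c['fy']*p[:,1]/p[:,2]]
E
python3 - <<'E'
from h import *
for n in('wrist1','scene1'):
    c=load(n); w=cloud(c)
    W=w.reshape(-1,3); 
    inb=(W[:,0]>.4)&(W[:,0]<.8)&(W[:,1]>-.1)&(W[:,1]<.4)&(W[:,2]<.06)
    h,e=np.histogram(W[inb,2],np.arange(-.006,.06,.002)); print(n,dict(zip((e[:-1]*1000).round(),h)))
    m=(w[...,2]>.0265)&(w[...,2]<.036)
    k,lab,st,ce=cv2.connectedComponentsWithStats(m.astype(np.uint8))
    for i in range(1,k):
        if st[i,4]>60:
            p=w[lab==i]; print('comp',st[i],cv2.minAreaRect((p[:,:2]*1000).astype(np.float32)))
c=load('wrist1')
for nm,uv,z in [('railtop in',[(206,27),(202,280)],.030),('rail out',[(186,5),(187,280)],.03),('target',[(237,160),(281,153),(299,232),(258,239)],.024),('platecorners',[(390,2),(352,289),(152,284)],.012)]:
    print(nm,(ray(c,uv,z)*1000).round(1).tolist())
c=load('scene1')
print('scene target',(ray(c,[(287,234),(311,239),(288,277),(263,268)],.024)*1000).round(1).tolist())
E
python3 - <<'E'
import cv2
a=cv2.imread('pics/wrist1.png')[0:300,130:410]; b=cv2.imread('pics/scene1.png')[160:340,185:420]
cv2.imwrite('pics/c1.png',cv2.resize(a,None,fx=2,fy=2,interpolation=cv2.INTER_CUBIC))
E
```

```text
wrist1 {np.float64(-6.0): np.int64(0), np.float64(-4.0): np.int64(15), np.float64(-2.0): np.int64(7805), np.float64(0.0): np.int64(22463), np.float64(2.0): np.int64(1130), np.float64(4.0): np.int64(1), np.float64(6.0): np.int64(0), np.float64(8.0): np.int64(30), np.float64(10.0): np.int64(11497), np.float64(12.0): np.int64(32085), np.float64(14.0): np.int64(1322), np.float64(16.0): np.int64(162), np.float64(18.0): np.int64(167), np.float64(20.0): np.int64(318), np.float64(22.0): np.int64(2054), np.float64(24.0): np.int64(1511), np.float64(26.0): np.int64(166), np.float64(28.0): np.int64(1614), np.float64(30.0): np.int64(4791), np.float64(32.0): np.int64(644), np.float64(34.0): np.int64(875), np.float64(36.0): np.int64(42), np.float64(38.0): np.int64(9), np.float64(40.0): np.int64(10), np.float64(42.0): np.int64(15), np.float64(44.0): np.int64(48), np.float64(46.0): np.int64(66), np.float64(48.0): np.int64(138), np.float64(50.0): np.int64(438), np.float64(52.0): np.int64(309), np.float64(54.0): np.int64(4), np.float64(56.0): np.int64(0)}
comp [ 187    2   96  278 7035] ((518.967468261
[... 2138 characters left out ...]
45106887817383, 26.812158584594727), 21.47722816467285)
comp [349 225  25  24 291] ((636.203857421875, 90.80436706542969), (26.466407775878906, 45.81337356567383), 72.9573745727539)
comp [ 425  285  106  135 1921] ((900.4979858398438, 49.76484680175781), (299.7571105957031, 16.095659255981445), 89.9639892578125)
railtop in [[503.8, 140.8, 30.0], [479.7, -130.2, 30.0]]
rail out [[486.6, 159.0, 30.0], [461.7, -130.2, 30.0]]
target [[526.8, 13.5, 24.0], [574.2, 21.0, 24.0], [594.9, -70.6, 24.0], [547.3, -79.4, 24.0]]
platecorners [[679.7, 165.5, 12.0], [664.2, -154.1, 12.0], [411.1, -147.0, 12.0]]
scene target [[530.3, 2.7, 24.0], [570.8, 25.4, 24.0], [597.1, -64.6, 24.0], [552.3, -82.1, 24.0]]
```

View pics/c1.png

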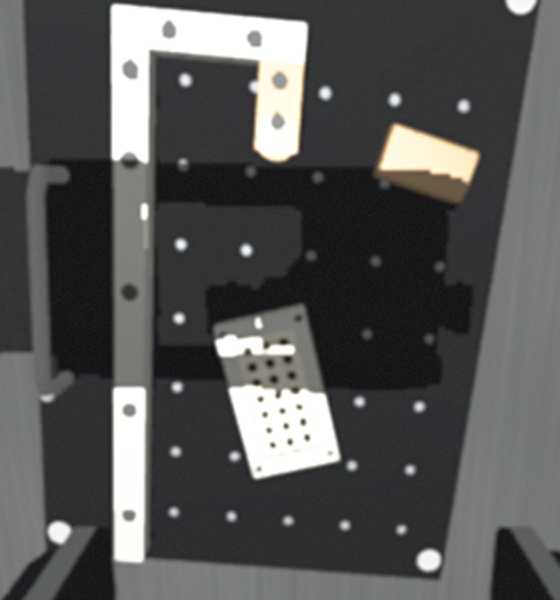

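The crop confirms the layout. Both cameras put the fixture at yaw ≈ -5.05°, with the rail and stop measuring 291 x 89 mm as specified. Next I refine the target pose and work out the approach shifts.

```bash
cat >> h.py <<'E'
def fixture(w):
    m=(w[...,2]>.0265)&(w[...,2]<.036)&(w[...,0]>.4)&(w[...,0]<.62)&(w[...,1]>-.2)&(w[...,1]<.2)
    (c,s,a)=cv2.minAreaRect((w[m][:,:2]*1000).astype(np.float32)); return c,s,a
TH=np.radians(-5.05); EX=np.array([np.cos(TH),np.sin(TH)]); EY=np.array([-EX[1],EX[0]]); O=np.array([519.2,12.7])+31.5*EX+14.5*EY
def plate(p): d=np.asarray(p)[...,:2]*1000-O; return np.stack([d@EX,d@EY],-1)
def world(x,y): return O+x*EX+y*EY
def target(w):
    q=plate(w); m=(w[...,2]>.0195)&(w[...,2]<.0275)&(q[...,0]>-59)&(q[...,0]<110)&(q[...,1]>-160)&(q[...,1]<110)
    k,lab,st,_=cv2.connectedComponentsWithStats(cv2.morphologyEx(m.astype(np.uint8),cv2.MORPH_OPEN,np.ones((3,3))))
    i=1+np.argmax(st[1:,4]); return cv2.minAreaRect(q[lab==i].astype(np.float32)),st[i]
E
python3 - <<'E'
from h import *
print('O',O)
for n in('wrist1','scene1','side1'):
    w=cloud(load(n)); print(n,fixture(w),target(w))
st=arm.get_state(); print('tcp plate',plate(st['ee_pos']),'goal shift',world(80,-52)-st['ee_pos'][:2]*1000)
E
```

```text
O [551.8540885   24.37092561]
wrist1 ((527.178466796875, 12.083953857421875), (292.1087951660156, 169.35928344726562), 84.23881530761719) (((13.484496116638184, -51.583404541015625), (50.21818542480469, 90.39305114746094), 18.062070846557617), array([ 238,  153,   61,   85, 3492], dtype=int32))
scene1 ((525.4879150390625, 10.491119384765625), (293.89892578125, 168.46954345703125), 82.76542663574219) (((14.163097381591797, -53.397216796875), (51.36899948120117, 91.2761001586914), 17.94473648071289), array([ 263,  232,   48,   47, 1174], dtype=int32))
side1 ((501.6944580078125, 20.594314575195312), (304.23651123046875, 155.90321350097656), 64.41222381591797) (((14.806572914123535, -52.1923828125), (54.12569046020508, 94.86759948730469), 16.81075668334961), array([301, 205,  47,  24, 588], dtype=int32))
tcp plate [ 24.78811685 -22.23867403] goal shift [ 52.37782273 -34.50582923]
```

```bash
python3 -m inch '[{"dx":-34.5,"dy":52.4,"dz":60,"spin":-85},{"dx":-34.5,"dy":52.4,"dz":60,"spin":-85},{"dx":-34.5,"dy":52.4,"dz":60,"spin":-85},{"dx":-34.5,"dy":52.4,"dz":130,"spin":-85},{"dx":-34.5,"dy":52.4,"dz":130,"spin":-85},{"dx":-34.5,"dy":52.4,"dz":130,"spin":-85},{"dx":-34.5,"dy":52.4,"dz":130,"spin":-85},{"dx":-34.5,"dy":52.4,"dz":130,"spin":-85},{"dx":-34.5,"dy":52.4,"dz":130,"spin":-85},{"dx":-34.5,"dy":52.4,"dz":130,"spin":-85},{"dx":-34.5,"dy":52.4,"dz":130,"spin":-85},{"dx":-34.5,"dy":52.4,"dz":130,"spin":-85},{"dx":-34.5,"dy":52.4,"dz":130,"spin":-85}]' 40
python3 - <<'E'
from h import *
s=arm.get_state(); print(plate(s['ee_pos']),s['width'])
E
```

```text
clock: 1.45
ee_pos: [0.6274, -0.0345, 0.0643]
orientation: [-0.14, -3.138, -0.0]
contact_force: [-0.6, -0.6, -0.0]
width: 0.0343
[ 80.39158244 -51.95696135] 0.034263387586677706
```

```bash
python3 -m inch '[{"dz":25},{"dz":40},{"dz":44},{"dz":46},{"dz":47},{"dz":48},{"dz":48}]'; python3 -m inch '[{"dz":1},{"dz":2},{"dz":2}]'
python3 - <<'E'
from h import *
snap('side','side2')
E
```

```text
validation failed for argument at $[0]...
validation failed for argument at $[0]...
```

View pics/side2.png

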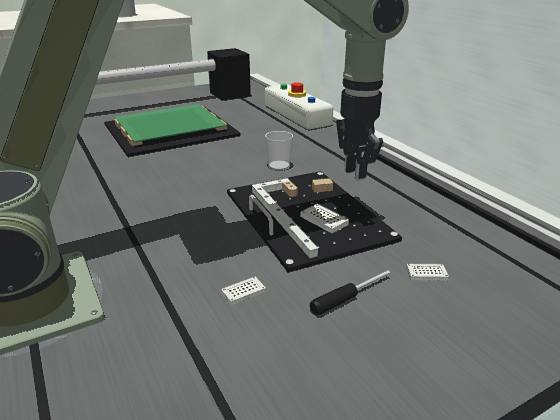

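Both moves were refused because each row needs all four keys. The side view shows the fingers at (358,175), still above the plate and beyond the target at (325,215).

```bash
python3 -m inch '[{"dx":0,"dy":0,"dz":25,"spin":0},{"dx":0,"dy":0,"dz":40,"spin":0},{"dx":0,"dy":0,"dz":44,"spin":0},{"dx":0,"dy":0,"dz":46,"spin":0},{"dx":0,"dy":0,"dz":47,"spin":0},{"dx":0,"dy":0,"dz":47,"spin":0}]'; python3 -m inch '[{"dx":0,"dy":0,"dz":1,"spin":0},{"dx":0,"dy":0,"dz":2,"spin":0},{"dx":0,"dy":0,"dz":2,"spin":0}]'
```

```text
clock: 2.1
ee_pos: [0.628, -0.0346, 0.0182]
orientation: [0.137, 3.137, -0.0]
contact_force: [-1.1, 0.5, 0.4]
width: 0.0344
clock: 2.4
ee_pos: [0.6274, -0.0345, 0.0156]
orientation: [0.137, 3.138, -0.0]
contact_force: [0.5, -0.4, -0.1]
width: 0.0341
```

```bash
python3 -m inch '[{"dx":5,"dy":0,"dz":1.5,"spin":0},{"dx":10,"dy":0,"dz":1.5,"spin":0},{"dx":14,"dy":0,"dz":1.5,"spin":0},{"dx":17,"dy":0,"dz":1.5,"spin":0},{"dx":20,"dy":0,"dz":1.5,"spin":0},{"dx":23,"dy":0,"dz":1.5,"spin":0},{"dx":26,"dy":0,"dz":1.5,"spin":0},{"dx":29,"dy":0,"dz":1.5,"spin":0},{"dx":32,"dy":0,"dz":1.5,"spin":0},{"dx":35,"dy":0,"dz":1.5,"spin":0},{"dx":38,"dy":0,"dz":1.5,"spin":0},{"dx":41,"dy":0,"dz":1.5,"spin":0},{"dx":44,"dy":0,"dz":1.5,"spin":0},{"dx":47,"dy":0,"dz":1.5,"spin":0},{"dx":50,"dy":0,"dz":1.5,"spin":0},{"dx":53,"dy":0,"dz":1.5,"spin":0},{"dx":56,"dy":0,"dz":1.5,"spin":0},{"dx":59,"dy":0,"dz":1.5,"spin":0},{"dx":59,"dy":0,"dz":1.5,"spin":0}]'
python3 - <<'E'
from h import *
print(plate(arm.get_state()['ee_pos']))
for n in('scene','side','wrist'):
    c=snap(n,n+'3'); print(n,target(cloud(c)))
E
```

```text
clock: 4.3
ee_pos: [0.5681, -0.0293, 0.0139]
orientation: [-0.137, -3.138, 0.0]
contact_force: [0.3, 0.5, -0.1]
width: 0.0341
[ 20.95260299 -52.03474536]
scene (((14.20987606048584, -53.45899200439453), (51.364837646484375, 91.42982482910156), 18.37467384338379), array([264, 234,  46,  44, 889], dtype=int32))
side (((15.477149963378906, -53.41438674926758), (53.440452575683594, 93.38539123535156), 19.123764038085938), array([301, 205,  47,  25, 585], dtype=int32))
wrist (((13.018691062927246, -52.14314651489258), (51.05436706542969, 90.48990631103516), 18.202194213867188), array([  190,   161,   179,   119, 12672], dtype=int32))
```

View pics/wrist3.png

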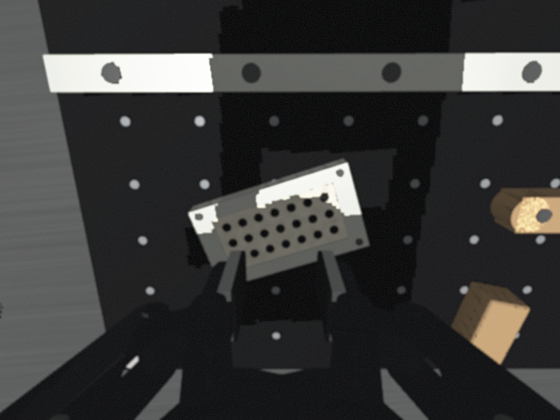

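Wrist view: the fingertips, at (235,255) and (325,255), are over the target without touching it. It has not moved and the force is zero, so the partly open tips sit about 10 mm above the TCP. I'll back off and find the plate by touch.

```bash
python3 -m inch '[{"dx":-15,"dy":0,"dz":0,"spin":0},{"dx":-35,"dy":0,"dz":0,"spin":0},{"dx":-53,"dy":0,"dz":0,"spin":0},{"dx":-53,"dy":0,"dz":4,"spin":0},{"dx":-53,"dy":0,"dz":6,"spin":0},{"dx":-53,"dy":0,"dz":7,"spin":0},{"dx":-53,"dy":0,"dz":7,"spin":0}]'; python3 -m inch '[{"dx":0,"dy":0,"dz":1,"spin":0},{"dx":0,"dy":0,"dz":1,"spin":0}]'; python3 -m inch '[{"dx":0,"dy":0,"dz":1,"spin":0},{"dx":0,"dy":0,"dz":1,"spin":0}]'
```

```text
clock: 5.15
ee_pos: [0.6202, -0.0339, 0.0066]
orientation: [-0.137, -3.137, -0.0]
contact_force: [0.1, -0.2, 0.2]
width: 0.0341
clock: 5.35
ee_pos: [0.6211, -0.0339, 0.006]
orientation: [-0.137, -3.139, -0.0]
contact_force: [-0.4, -0.3, -0.2]
width: 0.0341
clock: 5.55
ee_pos: [0.6214, -0.034, 0.0049]
orientation: [0.137, 3.139, -0.0]
contact_force: [0.1, 0.3, 0.7]
width: 0.0342
```

```bash
python3 -m inch '[{"dx":0,"dy":0,"dz":1,"spin":0},{"dx":0,"dy":0,"dz":1,"spin":0}]'; python3 -m inch '[{"dx":0,"dy":0,"dz":1,"spin":0},{"dx":0,"dy":0,"dz":1,"spin":0}]'; python3 -m inch '[{"dx":0,"dy":0,"dz":1,"spin":0},{"dx":0,"dy":0,"dz":1,"spin":0}]'
```

```text
clock: 5.75
ee_pos: [0.6214, -0.034, 0.0038]
orientation: [-0.137, -3.138, -0.0]
contact_force: [0.3, -0.5, 0.6]
width: 0.0339
clock: 5.95
ee_pos: [0.6214, -0.034, 0.0028]
orientation: [-0.137, -3.138, -0.0]
contact_force: [0.5, 0.2, 0.1]
width: 0.0344
clock: 6.15
ee_pos: [0.6213, -0.034, 0.0018]
orientation: [-0.137, -3.138, -0.0]
contact_force: [0.3, -0.3, 0.2]
width: 0.0342
```

The tips are now 0–3 mm above the plate. I'll raise them 2 mm and push.

```bash
python3 -m inch '[{"dx":0,"dy":0,"dz":-2,"spin":0},{"dx":4,"dy":0,"dz":-2,"spin":0},{"dx":7,"dy":0,"dz":-2,"spin":0},{"dx":10,"dy":0,"dz":-2,"spin":0},{"dx":13,"dy":0,"dz":-2,"spin":0},{"dx":16,"dy":0,"dz":-2,"spin":0},{"dx":19,"dy":0,"dz":-2,"spin":0},{"dx":22,"dy":0,"dz":-2,"spin":0},{"dx":25,"dy":0,"dz":-2,"spin":0},{"dx":28,"dy":0,"dz":-2,"spin":0},{"dx":31,"dy":0,"dz":-2,"spin":0},{"dx":34,"dy":0,"dz":-2,"spin":0},{"dx":37,"dy":0,"dz":-2,"spin":0},{"dx":40,"dy":0,"dz":-2,"spin":0},{"dx":40,"dy":0,"dz":-2,"spin":0}]'
python3 - <<'E'
from h import *
print(plate(arm.get_state()['ee_pos']))
for n in('scene','side','wrist'):
    c=snap(n,n+'4'); print(n,target(cloud(c)))
E
```

```text
clock: 7.65
ee_pos: [0.5811, -0.0304, 0.0039]
orientation: [-0.137, -3.138, -0.0]
contact_force: [0.1, -0.6, 0.2]
width: 0.0339
[ 33.92223541 -52.01332678]
scene (((16.487895965576172, -59.821067810058594), (50.56452941894531, 78.11873626708984), 17.850772857666016), array([263, 243,  41,  36, 583], dtype=int32))
side (((14.688501358032227, -52.55859375), (53.83171844482422, 92.89718627929688), 18.13861656188965), array([301, 205,  47,  24, 581], dtype=int32))
wrist (((12.994832038879395, -52.14140319824219), (50.63774490356445, 90.36458587646484), 17.98171043395996), array([  182,   139,   194,   129, 15556], dtype=int32))
```

View pics/wrist4.png

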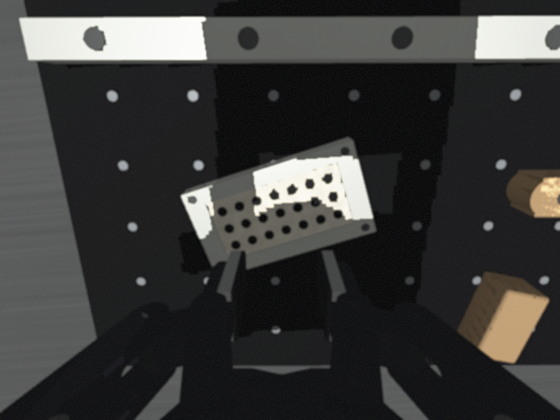

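Still no contact. I'll measure the fingertips' real height from the wrist and side depth.

Run:
```python
from h import *
c=load('wrist4'); w=cloud(c); q=plate(w)
for v in range(240,300,6):
    print(v,[(u,*q[v,u].round(0).tolist(),round(float(w[v,u,2])*1000,1)) for u in (226,234,240,324,330,336)])
c=load('side4'); w=cloud(c); q=plate(w)
m=(w[...,2]>.014)&(w[...,2]<.07)&(q[...,0]>5)&(q[...,0]<75)&(q[...,1]>-100)&(q[...,1]<0)&(c['pixels'].max(-1)<70)
P=np.c_[q[m],w[m][:,2]*1000]
for z in range(14,70,4):
    s=P[(P[:,2]>=z)&(P[:,2]<z+4)]
    if len(s): print(z,len(s),s.min(0).round(),s.max(0).round())
cv2.imwrite('pics/c4.png',cv2.resize(c['pixels'][140:240,270:410,::-1],None,fx=5,fy=5,interpolation=cv2.INTER_CUBIC))
```

```text
240 [(226, 29.0, -81.0, 23.5), (234, 29.0, -77.0, 24.1), (240, 29.0, -74.0, 23.6), (324, 29.0, -29.0, 24.0), (330, 28.0, -26.0, 25.1), (336, 28.0, -22.0, 24.4)]
246 [(226, 33.0, -81.0, 22.9), (234, 32.0, -77.0, 23.3), (240, 33.0, -74.0, 22.3), (324, 37.0, -27.0, 13.2), (330, 37.0, -24.0, 12.9), (336, 38.0, -20.0, 11.8)]
252 [(226, 36.0, -82.0, 23.0), (234, 24.0, -73.0, 47.8), (240, 24.0, -71.0, 47.8), (324, 24.0, -32.0, 47.4), (330, 23.0, -29.0, 48.2), (336, 41.0, -20.0, 12.7)]
258 [(226, 39.0, -82.0, 24.0), (234, 23.0, -73.0, 54.0), (240, 23.0, -70.0, 54.9), (324, 24.0, -33.0, 53.6), (330, 23.0, -30.0, 54.4), (336, 45.0, -20.0, 12.5)]
264 [(226, 23.0, -75.0, 60.2), (234, 23.0, -72.0, 60.1), (240, 23.0, -69.0, 59.6), (324, 23.0, -34.0, 60.3), (330, 23.0, -31.0, 59.8), (336, 24.0, -28.0, 58.9)]
270 [(226, 24.0, -75.0, 63.6), (234, 23.0, -71.0, 64.6), (240, 23.0, -69.0, 65.1), (324, 23.0, -34.0, 65.4), (330, 23.0, -32.0, 65.2), (336, 23.0, -29.0, 64.7)]
276 [(226, 24.0, -74.0, 68.7), (234, 23.0, -70.0, 70.6), (240, 26.0, -69.0, 65.2), (324, 24.0, -35.0, 68.6), (330, 24.0, -32.0, 68.3),
[... 205 characters left out ...]
-72.0, 78.0), (234, 23.0, -69.0, 77.8), (240, 31.0, -69.0, 65.7), (324, 29.0, -34.0, 69.8), (330, 23.0, -34.0, 78.8), (336, 23.0, -31.0, 77.7)]
294 [(226, 25.0, -72.0, 79.4), (234, 24.0, -69.0, 80.6), (240, 33.0, -69.0, 67.1), (324, 31.0, -34.0, 70.4), (330, 25.0, -34.0, 79.3), (336, 25.0, -31.0, 79.3)]
18 16 [  8. -83.  20.] [ 30. -21.  22.]
22 20 [ 14. -84.  22.] [47. -9. 24.]
38 7 [ 32. -76.  40.] [ 45. -32.  42.]
42 17 [ 26. -76.  42.] [ 46. -33.  46.]
46 21 [ 24. -81.  46.] [ 46. -33.  50.]
50 30 [ 25. -84.  50.] [ 45. -34.  54.]
54 30 [ 25. -85.  54.] [ 45. -32.  58.]
58 31 [ 26. -85.  58.] [ 46. -31.  62.]
62 24 [ 26. -85.  62.] [ 45. -32.  66.]
66 36 [ 24. -85.  66.] [ 44. -33.  70.]
```

View pics/c4.png

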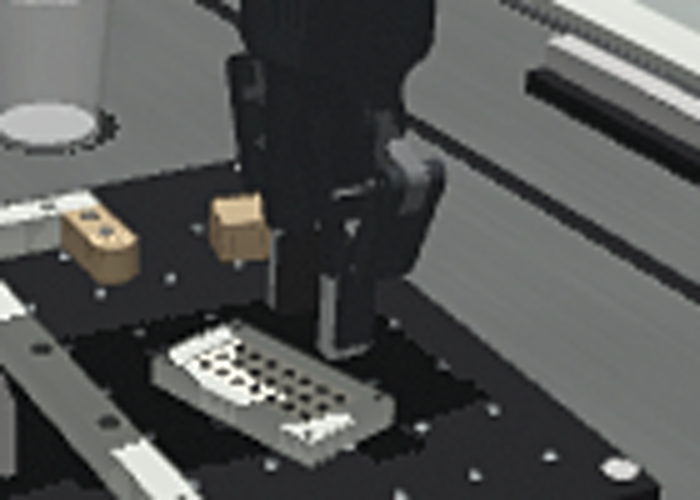

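Both cameras agree the real fingertips are at z ≈ 40 mm while the TCP reads 4 mm, so the tips sit about 37 mm higher than reported. Their x/y position agrees. I'll back off and descend on force feedback.

```bash
python3 -m inch '[{"dx":-20,"dy":0,"dz":0,"spin":0},{"dx":-46,"dy":0,"dz":0,"spin":0},{"dx":-46,"dy":0,"dz":6,"spin":0},{"dx":-46,"dy":0,"dz":11,"spin":0},{"dx":-46,"dy":0,"dz":15,"spin":0},{"dx":-46,"dy":0,"dz":17,"spin":0},{"dx":-46,"dy":0,"dz":18,"spin":0},{"dx":-46,"dy":0,"dz":18,"spin":0}]'
python3 - <<'E'
from h import *
print(plate(arm.get_state()['ee_pos']))
c=snap('side','side5'); w=cloud(c); q=plate(w)
m=(w[...,2]>.014)&(w[...,2]<.05)&(q[...,0]>55)&(q[...,0]<105)&(q[...,1]>-100)&(q[...,1]<0)&(c['pixels'].max(-1)<80)
P=np.c_[q[m],w[m][:,2]*1000]
for z in range(14,50,3):
    s=P[(P[:,2]>=z)&(P[:,2]<z+3)]
    if len(s): print(z,len(s),s.min(0).round(),s.max(0).round())
E
```

```text
clock: 8.6
ee_pos: [0.6271, -0.0345, -0.0141]
orientation: [-0.137, -3.138, -0.0]
contact_force: [-0.4, -0.8, -0.4]
width: 0.0342
[ 80.11256496 -51.98284032]
20 1 [ 81. -75.  22.] [ 81. -75.  22.]
23 14 [ 73. -76.  24.] [ 91. -32.  26.]
26 10 [ 71. -80.  26.] [ 91. -31.  29.]
29 18 [ 70. -82.  29.] [ 92. -33.  32.]
32 25 [ 70. -84.  32.] [ 94. -33.  35.]
35 22 [ 71. -86.  35.] [ 93. -33.  38.]
38 22 [ 71. -83.  38.] [ 92. -32.  41.]
41 25 [ 70. -85.  41.] [ 92. -23.  44.]
44 21 [ 71. -83.  44.] [ 92. -20.  47.]
47 21 [ 71. -85.  47.] [ 92. -34.  50.]
```

```bash
python3 -m inch '[{"dx":0,"dy":0,"dz":3,"spin":0},{"dx":0,"dy":0,"dz":5,"spin":0},{"dx":0,"dy":0,"dz":6,"spin":0},{"dx":0,"dy":0,"dz":6,"spin":0}]'; python3 -m inch '[{"dx":5,"dy":0,"dz":0,"spin":0},{"dx":10,"dy":0,"dz":0,"spin":0},{"dx":14,"dy":0,"dz":0,"spin":0},{"dx":17,"dy":0,"dz":0,"spin":0},{"dx":20,"dy":0,"dz":0,"spin":0},{"dx":23,"dy":0,"dz":0,"spin":0},{"dx":26,"dy":0,"dz":0,"spin":0},{"dx":29,"dy":0,"dz":0,"spin":0},{"dx":32,"dy":0,"dz":0,"spin":0},{"dx":35,"dy":0,"dz":0,"spin":0},{"dx":38,"dy":0,"dz":0,"spin":0},{"dx":41,"dy":0,"dz":0,"spin":0},{"dx":44,"dy":0,"dz":0,"spin":0},{"dx":44,"dy":0,"dz":0,"spin":0}]'
python3 - <<'E'
from h import *
print(plate(arm.get_state()['ee_pos']))
for n in('side','wrist'):
    c=snap(n,n+'6'); print(n,target(cloud(c)))
E
```

```text
clock: 9.05
ee_pos: [0.6273, -0.0345, -0.0203]
orientation: [-0.137, -3.138, -0.0]
contact_force: [0.5, -0.1, 0.5]
width: 0.0342
clock: 10.45
ee_pos: [0.583, -0.0306, -0.0201]
orientation: [-0.137, -3.138, -0.0]
contact_force: [0.4, -0.0, 0.1]
width: 0.0345
[ 35.84482382 -51.99257179]
side (((8.29684066772461, -45.04833984375), (72.78910064697266, 93.0631332397461), 4.964250087738037), array([294, 204,  43,  25, 614], dtype=int32))
wrist (((-2.413372039794922, -45.2814826965332), (52.228824615478516, 90.6657485961914), 5.499391078948975), array([  183,   124,   219,   132, 23625], dtype=int32))
```

The push works: the target is now at x -2.4, yaw 5.5°. Continuing toward the rail.

```bash
python3 -m inch '[{"dx":4,"dy":0,"dz":0,"spin":0},{"dx":7,"dy":0,"dz":0,"spin":0},{"dx":10,"dy":0,"dz":0,"spin":0},{"dx":13,"dy":0,"dz":0,"spin":0},{"dx":16,"dy":0,"dz":0,"spin":0},{"dx":19,"dy":0,"dz":0,"spin":0},{"dx":22,"dy":0,"dz":0,"spin":0},{"dx":25,"dy":0,"dz":0,"spin":0},{"dx":28,"dy":0,"dz":0,"spin":0},{"dx":31,"dy":0,"dz":0,"spin":0},{"dx":31,"dy":0,"dz":0,"spin":0}]'
python3 -m inch '[{"dx":1,"dy":0,"dz":0,"spin":0},{"dx":1,"dy":0,"dz":0,"spin":0}]'
python3 -m inch '[{"dx":1,"dy":0,"dz":0,"spin":0},{"dx":1,"dy":0,"dz":0,"spin":0}]'
python3 - <<'E'
from h import *
print(plate(arm.get_state()['ee_pos']))
for n in('side','wrist'):
    c=snap(n,n+'7'); print(n,target(cloud(c)))
E
```

```text
clock: 11.65
ee_pos: [0.5521, -0.0279, -0.02]
orientation: [-0.137, -3.138, -0.0]
contact_force: [0.5, 0.3, -0.2]
width: 0.034
clock: 11.85
ee_pos: [0.5517, -0.0279, -0.02]
orientation: [0.137, 3.138, 0.0]
contact_force: [0.3, -0.1, 0.7]
width: 0.0343
clock: 12.05
ee_pos: [0.5509, -0.0278, -0.02]
orientation: [0.137, 3.138, -0.0]
contact_force: [0.6, -0.2, -0.4]
width: 0.0345
[  3.65900274 -52.05756397]
side (((-28.897985458374023, -44.76285934448242), (57.634521484375, 92.2418212890625), 0.2707255780696869), array([285, 207,  38,  25, 543], dtype=int32))
wrist (((-31.338571548461914, -42.946197509765625), (52.902400970458984, 90.68038177490234), 0.03873535618185997), array([  193,   141,   219,   115, 23276], dtype=int32))
```

Yaw is now 0, with about 3 mm left to the rail.

```bash
for i in 1 ; do python3 -m inch '[{"dx":1,"dy":0,"dz":0,"spin":0},{"dx":2,"dy":0,"dz":0,"spin":0},{"dx":2,"dy":0,"dz":0,"spin":0}]'; done
python3 -m inch '[{"dx":1,"dy":0,"dz":0,"spin":0},{"dx":1,"dy":0,"dz":0,"spin":0}]'
```

```text
clock: 12.45
ee_pos: [0.5487, -0.0276, -0.02]
orientation: [0.137, 3.138, 0.0]
contact_force: [1.2, 0.5, -0.1]
width: 0.0342
clock: 12.65
ee_pos: [0.5484, -0.0275, -0.0199]
orientation: [0.137, 3.137, 0.0]
contact_force: [2.0, -0.2, -1.7]
width: 0.0343
```

```bash
python3 -m inch '[{"dx":1,"dy":0,"dz":0,"spin":0},{"dx":1,"dy":0,"dz":0,"spin":0}]'
```

```text
clock: 12.85
ee_pos: [0.5484, -0.0275, -0.0197]
orientation: [0.137, 3.135, -0.0]
contact_force: [5.1, 0.0, -2.3]
width: 0.0338
```

```bash
python3 -m inch '[{"dx":1,"dy":0,"dz":0,"spin":0},{"dx":1,"dy":0,"dz":0,"spin":0}]'
python3 - <<'E'
from h import *
print(plate(arm.get_state()['ee_pos']))
for n in('side','wrist'):
    c=snap(n,n+'8'); print(n,target(cloud(c)))
cv2.imwrite('pics/c8.png',np.hstack([cv2.resize(load('wrist8')['pixels'][90:300,140:440,::-1],(600,420)),]))
E
```

```text
clock: 13.05
ee_pos: [0.5484, -0.0275, -0.0194]
orientation: [0.137, 3.133, -0.0]
contact_force: [5.9, -0.4, -0.8]
width: 0.0343
[  1.13371843 -51.9776317 ]
side (((-25.942485809326172, -43.80842208862305), (93.29244995117188, 55.8661003112793), 89.6580581665039), array([285, 207,  37,  25, 535], dtype=int32))
wrist (((-33.26877212524414, -43.04062271118164), (51.5135498046875, 90.63944244384766), 0.1675475537776947), array([  194,   145,   217,   110, 22152], dtype=int32))
```

View pics/c8.png

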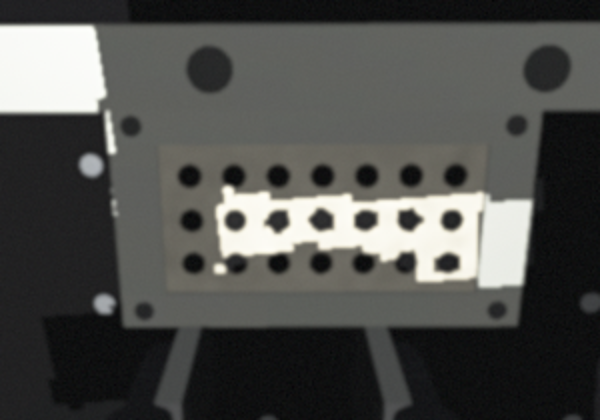

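The target lies flat against the rail: no gap in the picture, yaw 0.2°, force 6 N, centre y = -43. Before the second push I back off and check the hand's outline against the rail and handle.

```bash
python3 -m inch '[{"dx":-6,"dy":0,"dz":0,"spin":0},{"dx":-25,"dy":0,"dz":0,"spin":0},{"dx":-45,"dy":0,"dz":-20,"spin":0},{"dx":-45,"dy":0,"dz":-60,"spin":0},{"dx":-45,"dy":0,"dz":-80,"spin":0},{"dx":-45,"dy":0,"dz":-80,"spin":0},{"dx":-45,"dy":0,"dz":-80,"spin":0}]' 12
python3 - <<'E'
from h import *
s=arm.get_state(); t=s['ee_pos']; tp=plate(t); print(tp,t[2])
for n in('scene','side','wrist'):
    c=snap(n,n+'9'); w=cloud(c); q=plate(w)
    try: print(n,target(w))
    except Exception as e: print(e)
    r=np.c_[q.reshape(-1,2)-tp,(w[...,2].ravel()-t[2])*1000]
    r=r[(abs(r[:,0])<60)&(abs(r[:,1])<90)&(r[:,2]>20)&(r[:,2]<140)]
    if n!='wrist':
      for z in range(20,140,8):
        a=r[(r[:,2]>=z)&(r[:,2]<z+8)]
        if len(a): print(z,len(a),a.min(0).round()[:2],a.max(0).round()[:2], a[:,2].min().round(1))
E
```

```text
clock: 13.85
ee_pos: [0.5892, -0.0312, 0.0593]
orientation: [-0.137, -3.136, -0.0]
contact_force: [-0.3, -0.2, -0.4]
width: 0.0103
[ 42.0926958  -52.10926752] 0.059309385420049196
scene (((-33.53187942504883, -58.77732849121094), (50.93879318237305, 61.734867095947266), 0.7865762710571289), array([248, 227,  40,  30, 674], dtype=int32))
36 22 [  1. -13.] [12. 10.] 36.4
44 58 [ -5. -20.] [13. 18.] 44.5
52 57 [ -1. -19.] [13. 19.] 52.0
60 63 [  1. -20.] [12. 17.] 60.3
68 50 [  1. -19.] [12. 11.] 68.5
76 45 [  6. -34.] [15. 31.] 76.1
84 153 [-12. -40.] [15. 39.] 84.1
92 116 [-10. -44.] [14. 43.] 92.1
100 136 [-13. -49.] [18. 51.] 100.2
108 143 [  4. -55.] [19. 54.] 108.0
116 145 [  5. -60.] [19. 60.] 116.0
124 222 [-11. -64.] [21. 62.] 124.0
132 263 [-11. -63.] [21. 61.] 132.0
side (((-30.919967651367188, -44.78765106201172), (93.36369323730469, 46.23283767700195), 89.89582061767578), array([285, 207,  37,  25, 503], dtype=int32))
28 3 [ -4. -12.] [2. 5.] 35.2
36 40 [-10. -20.] [10.  9.] 36.6
44 53 [-11. -19.] [ 9. 11.] 44.1
52 66 [-11. -20.] [ 9. 14.] 52.0
60 58 [-11. -20.] [ 8. 20.] 60.0
68 42 [-10. -20.] [ 7. 17.] 68.0
76 71 [-13. -37.] [13. 36.] 76.0
84 115 [-13. -42.] [14. 44.] 84.1
92 85 [-14. -48.] [15. 49.] 92.0
100 148 [-17. -53.] [15. 53.] 100.0
108 138 [-17. -59.] [13. 56.] 108.1
116 160 [-16. -63.] [15. 59.] 116.0
124 197 [-19. -65.] [15. 63.] 124.0
132 142 [-19. -57.] [12. 50.] 132.1
wrist (((-34.57791519165039, -42.72993087768555), (48.59952926635742, 90.17346954345703), 0.02324940264225006), array([  222,    59,   149,    82, 11775], dtype=int32))
```

The fingertip offset is a steady +36 mm, and the hand clears the rail and handle with the jaw axis across the rail. The target is unmoved at (-34.6, -42.7). I move behind its -y end.

```bash
python3 -m inch '[{"dx":10,"dy":-20,"dz":0,"spin":90},{"dx":30,"dy":-40,"dz":0,"spin":90},{"dx":50,"dy":-60,"dz":0,"spin":90},{"dx":75,"dy":-60,"dz":0,"spin":90},{"dx":75,"dy":-60,"dz":0,"spin":90},{"dx":75,"dy":-60,"dz":0,"spin":90},{"dx":75,"dy":-60,"dz":0,"spin":90},{"dx":75,"dy":-60,"dz":0,"spin":90},{"dx":75,"dy":-60,"dz":0,"spin":90},{"dx":75,"dy":-60,"dz":0,"spin":90},{"dx":75,"dy":-60,"dz":0,"spin":90},{"dx":75,"dy":-60,"dz":0,"spin":90},{"dx":75,"dy":-60,"dz":0,"spin":90}]'
python3 - <<'E'
from h import *
s=arm.get_state(); t=s['ee_pos']; print(plate(t),t[2])
from scipy.spatial.transform import Rotation as R
y=R.from_rotvec(s['orientation']).as_matrix()[:,1]; print(np.degrees(np.arctan2(y[1],y[0])))
c=snap('side','side10'); print(target(cloud(c)))
E
```

```text
clock: 15.3
ee_pos: [0.51, -0.0844, 0.0592]
orientation: [-2.313, -2.123, 0.002]
contact_force: [0.2, -0.4, -0.3]
width: 0.01
[ -32.14274906 -112.01258843] 0.05915693825792979
-4.909428918365263
(((-32.740318298339844, -44.32936096191406), (50.143638610839844, 92.0689697265625), 0.12057306617498398), array([285, 207,  36,  25, 517], dtype=int32))
```

```bash
python3 -m inch '[{"dx":0,"dy":0,"dz":30,"spin":0},{"dx":0,"dy":0,"dz":60,"spin":0},{"dx":0,"dy":0,"dz":70,"spin":0},{"dx":0,"dy":0,"dz":75,"spin":0},{"dx":0,"dy":0,"dz":78,"spin":0},{"dx":0,"dy":0,"dz":78,"spin":0}]'
python3 - <<'E'
from h import *
s=arm.get_state(); print(plate(s['ee_pos']))
c=snap('wrist','wrist11'); print(target(cloud(c)))
E
```

```text
clock: 15.95
ee_pos: [0.5113, -0.0846, -0.0175]
orientation: [2.315, 2.122, 0.001]
contact_force: [0.2, -0.2, 0.0]
width: 0.01
[ -30.83449223 -112.14348581]
(((-34.30622100830078, -43.3094367980957), (49.367000579833984, 89.9725341796875), 0.006262791343033314), array([  206,     0,   133,   225, 27057], dtype=int32))
```

View pics/wrist11.png

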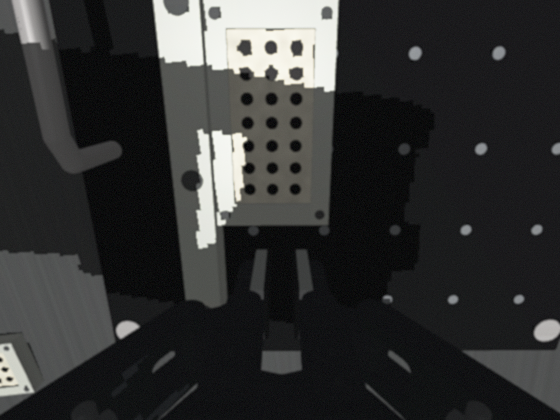

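The fingers are centred behind the target's lower end (258,225). Its long side is on the rail, yaw 0.0°. Sliding along the rail.

```bash
python3 -m inch '[{"dx":3,"dy":-3,"dz":1.5,"spin":0},{"dx":7,"dy":-3,"dz":1.5,"spin":0},{"dx":10,"dy":-3,"dz":1.5,"spin":0},{"dx":13,"dy":-3,"dz":1.5,"spin":0},{"dx":17,"dy":-3,"dz":1.5,"spin":0},{"dx":21,"dy":-3,"dz":1.5,"spin":0},{"dx":25,"dy":-3,"dz":1.5,"spin":0},{"dx":29,"dy":-3,"dz":1.5,"spin":0},{"dx":33,"dy":-3,"dz":1.5,"spin":0},{"dx":37,"dy":-3,"dz":1.5,"spin":0},{"dx":41,"dy":-3,"dz":1.5,"spin":0},{"dx":45,"dy":-3,"dz":1.5,"spin":0},{"dx":49,"dy":-3,"dz":1.5,"spin":0},{"dx":53,"dy":-3,"dz":1.5,"spin":0},{"dx":57,"dy":-3,"dz":1.5,"spin":0},{"dx":61,"dy":-3,"dz":1.5,"spin":0},{"dx":65,"dy":-3,"dz":1.5,"spin":0},{"dx":65,"dy":-3,"dz":1.5,"spin":0}]'
python3 - <<'E'
from h import *
s=arm.get_state(); print(plate(s['ee_pos']))
for n in('wrist','scene','side'):
    c=snap(n,n+'12'); print(n,target(cloud(c)))
E
```

```text
clock: 17.8
ee_pos: [0.5132, -0.0186, -0.0197]
orientation: [-2.316, -2.122, -0.0]
contact_force: [0.5, -0.3, 0.2]
width: 0.0103
[-34.75164148 -46.25514126]
wrist (((-34.38520812988281, 9.936752319335938), (49.239803314208984, 91.14222717285156), 0.027042869478464127), array([  217,    34,   131,   221, 25890], dtype=int32))
scene (((-33.84600830078125, 9.293323516845703), (90.07610321044922, 50.88514709472656), 89.51624298095703), array([283, 203,  35,  38, 541], dtype=int32))
side (((-46.07717514038086, 7.961139678955078), (24.469532012939453, 91.60150909423828), 3.8556060791015625), array([275, 199,  18,  20, 140], dtype=int32))
```

```bash
python3 -m inch '[{"dx":3,"dy":0,"dz":0,"spin":0},{"dx":6,"dy":0,"dz":0,"spin":0},{"dx":9,"dy":0,"dz":0,"spin":0},{"dx":12,"dy":0,"dz":0,"spin":0},{"dx":15,"dy":0,"dz":0,"spin":0},{"dx":18,"dy":0,"dz":0,"spin":0},{"dx":21,"dy":0,"dz":0,"spin":0},{"dx":24,"dy":0,"dz":0,"spin":0},{"dx":27,"dy":0,"dz":0,"spin":0},{"dx":30,"dy":0,"dz":0,"spin":0},{"dx":33,"dy":0,"dz":0,"spin":0},{"dx":36,"dy":0,"dz":0,"spin":0},{"dx":39,"dy":0,"dz":0,"spin":0},{"dx":42,"dy":0,"dz":0,"spin":0},{"dx":45,"dy":0,"dz":0,"spin":0},{"dx":48,"dy":0,"dz":0,"spin":0},{"dx":51,"dy":0,"dz":0,"spin":0},{"dx":54,"dy":0,"dz":0,"spin":0},{"dx":56,"dy":0,"dz":0,"spin":0},{"dx":56,"dy":0,"dz":0,"spin":0}]'
python3 - <<'E'
from h import *
s=arm.get_state(); print(plate(s['ee_pos']))
c=snap('wrist','wrist13'); print(target(cloud(c)))
E
```

```text
clock: 19.95
ee_pos: [0.5183, 0.0367, -0.0195]
orientation: [-2.316, -2.123, -0.001]
contact_force: [-0.4, 0.2, -0.4]
width: 0.0102
[-34.53573924   9.29371647]
(((-34.18186569213867, 65.07522583007812), (49.618526458740234, 89.84016418457031), 0.00654606893658638), array([  217,    37,   131,   218, 25668], dtype=int32))
```

```bash
python3 -m inch '[{"dx":1,"dy":0,"dz":0,"spin":0},{"dx":2,"dy":0,"dz":0,"spin":0},{"dx":3,"dy":0,"dz":0,"spin":0},{"dx":4,"dy":0,"dz":0,"spin":0},{"dx":4,"dy":0,"dz":0,"spin":0}]'; python3 -m inch '[{"dx":1,"dy":0,"dz":0,"spin":0},{"dx":1,"dy":0,"dz":0,"spin":0}]';python3 -m inch '[{"dx":1,"dy":0,"dz":0,"spin":0},{"dx":1,"dy":0,"dz":0,"spin":0}]'
```

```text
clock: 20.5
ee_pos: [0.5186, 0.0403, -0.0195]
orientation: [2.316, 2.122, 0.0]
contact_force: [0.3, -1.9, 1.2]
width: 0.0103
clock: 20.7
ee_pos: [0.5186, 0.0404, -0.0195]
orientation: [2.314, 2.123, -0.002]
contact_force: [-0.4, -6.0, 2.2]
width: 0.0103
clock: 20.9
ee_pos: [0.5187, 0.0404, -0.0195]
orientation: [2.313, 2.123, -0.003]
contact_force: [-0.6, -9.6, 1.7]
width: 0.0101
```

Firm contact at the end stop: 9.6 N with no further travel. I back off straight, raise the hand and inspect.

```bash
python3 -m inch '[{"dx":-6,"dy":0,"dz":0,"spin":0},{"dx":-20,"dy":0,"dz":0,"spin":0},{"dx":-40,"dy":0,"dz":0,"spin":0},{"dx":-40,"dy":0,"dz":-30,"spin":0},{"dx":-40,"dy":0,"dz":-70,"spin":0},{"dx":-40,"dy":0,"dz":-110,"spin":0},{"dx":-40,"dy":0,"dz":-110,"spin":0},{"dx":-40,"dy":0,"dz":-110,"spin":0}]'
python3 - <<'E'
from h import *
s=arm.get_state(); print(plate(s['ee_pos']),s['ee_pos'][2])
for n in('wrist','scene','side'):
    c=snap(n,n+'14'); print(n,target(cloud(c)))
c=load('wrist14'); P=np.array([[-35,70,24],[-60,115,24],[-10,25,24],[-60,-160,30],[-60,115,30],[3,71,30]],float)
print(proj(c,np.c_[np.array([world(x,y) for x,y,_ in P]),P[:,2]]/1000).round(1).tolist())
a=load('wrist14')['pixels'][:,:,::-1]; uv=proj(c,np.r_[world(-35,70),24][None]/1000)[0].astype(int)
y0=max(uv[1]-100,0);x0=uv[0]-130
cv2.imwrite('pics/c14.png',cv2.resize(a[y0:y0+200,x0:x0+260],None,fx=3,fy=3,interpolation=cv2.INTER_CUBIC))
E
```

```text
clock: 21.7
ee_pos: [0.5154, 0.0021, 0.0911]
orientation: [2.316, 2.121, 0.003]
contact_force: [-0.0, 0.3, -0.7]
width: 0.0104
[-34.30643321 -25.43941847] 0.09113107883081338
wrist (((-34.157264709472656, 67.33248138427734), (49.64829635620117, 85.33737182617188), 0.039174601435661316), array([ 244,    7,   75,  131, 9172], dtype=int32))
scene (((-33.436119079589844, 66.19356536865234), (50.742530822753906, 87.11832427978516), 0.01132743339985609), array([293, 190,  46,  35, 839], dtype=int32))
side (((-27.354114532470703, 61.755313873291016), (96.31522369384766, 56.23661422729492), 86.23992156982422), array([266, 186,  31,  21, 404], dtype=int32))
[[279.9, 71.9], [242.0, -1.4], [313.6, 136.7], [252.5, 345.3], [240.9, -4.0], [335.5, 69.7]]
```

View pics/c14.png

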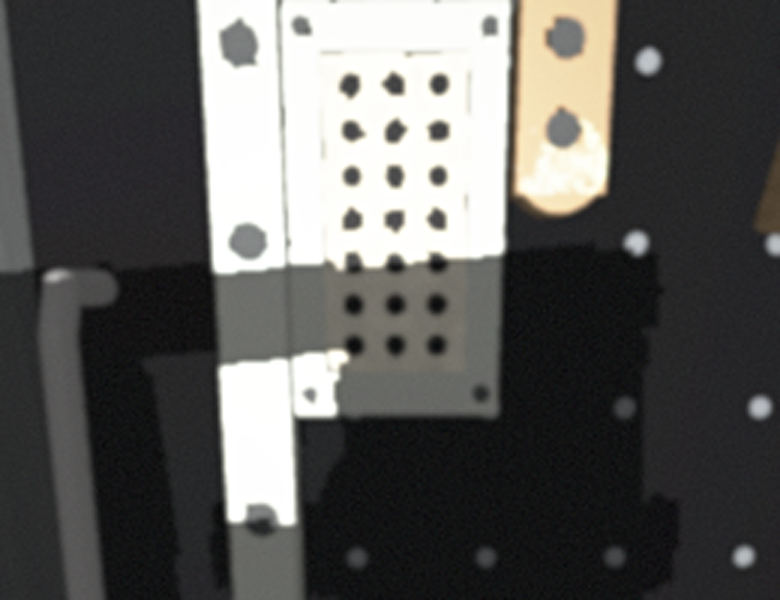

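The target is in the nest, along the rail, with a uniform thin gap to the guide block at (512,100). The end stop is out of view, so I move back for a full look.

```bash
python3 -m inch '[{"dx":-40,"dy":0,"dz":0,"spin":0},{"dx":-60,"dy":0,"dz":0,"spin":0},{"dx":-60,"dy":0,"dz":0,"spin":0},{"dx":-60,"dy":0,"dz":0,"spin":0}]'
python3 - <<'E'
from h import *
c=snap('wrist','wrist15'); snap('scene','scene15'); print(target(cloud(c)))
P=lambda x,y,z: proj(c,np.r_[world(x,y),z][None]/1000)[0]
uv=P(-35,70,24).astype(int); a=c['pixels'][:,:,::-1]
y0=max(uv[1]-100,0);x0=uv[0]-80
cv2.imwrite('pics/c15.png',cv2.resize(a[y0:y0+140,x0:x0+180],None,fx=4,fy=4,interpolation=cv2.INTER_CUBIC))
# rows across rail/target: edges in plate coords
w=cloud(c);q=plate(w);z=w[...,2]*1000
for y in(35,50,65,100):
    r=int(round(P(-35,y,24)[1])); row=z[r]; print(y,r,[(u,round(q[r,u,0],1),round(row[u],1)) for u in range(int(P(-64,y,24)[0]),int(P(-53,y,24)[0]))],[(u,round(q[r,u,0],1),round(row[u],1)) for u in range(int(P(-13,y,24)[0]),int(P(-5,y,24)[0]))])
u=int(P(-35,100,24)[0]); print([(v,round(q[v,u,1],1),round(z[v,u],1)) for v in range(int(P(-35,122,24)[1]),int(P(-35,104,24)[1]))])
E
```

```text
clock: 22.25
ee_pos: [0.5093, -0.0572, 0.0893]
orientation: [-2.316, -2.12, 0.002]
contact_force: [0.2, 0.7, -0.3]
width: 0.0104
(((-34.15774154663086, 39.67483139038086), (49.68342971801758, 30.30459976196289), 0.11316393315792084), array([ 245,    0,   76,   51, 3754], dtype=int32))
35 33 [(238, np.float64(-63.7), np.float64(30.0)), (239, np.float64(-62.9), np.float64(31.1)), (240, np.float64(-62.3), np.float64(30.8)), (241, np.float64(-61.6), np.float64(31.0)), (242, np.float64(-60.9), np.float64(31.4)), (243, np.float64(-60.4), np.float64(29.8)), (244, np.float64(-59.9), np.float64(28.6)), (245, np.float64(-60.0), np.float64(20.3)), (246, np.float64(-58.8), np.float64(25.7)), (247, np.float64(-58.1), np.float64(26.1)), (248, np.float64(-57.5), np.float64(25.5)), (249, np.float64(-56.9), np.float64(24.5)), (250, np.float64(-56.2), np.float64(24.7)), (251, np.float64(-55.6), np.float64(24.1)), (252, np.float64(-55.1), np.float64(22.6)), (253, np.float64(-54.2), np.float64(25.3))] [(314, np.float64(-13.1), np.float64(23.9)), (315, np.float64(-12.5), np.float64(24.8)), (316, np.float
[... 5469 characters left out ...]
(-203.6), np.float64(0.3)), (-108, np.float64(-205.3), np.float64(-0.4)), (-107, np.float64(-204.8), np.float64(1.9)), (-106, np.float64(-207.8), np.float64(-0.7)), (-105, np.float64(-208.0), np.float64(0.6)), (-104, np.float64(-209.0), np.float64(0.8)), (-103, np.float64(-210.4), np.float64(0.5)), (-102, np.float64(-211.6), np.float64(0.4)), (-101, np.float64(-213.6), np.float64(-0.6)), (-100, np.float64(-213.9), np.float64(0.5)), (-99, np.float64(-214.7), np.float64(0.9)), (-98, np.float64(-216.1), np.float64(0.6)), (-97, np.float64(-218.0), np.float64(-0.4)), (-96, np.float64(-218.8), np.float64(0.1)), (-95, np.float64(-220.0), np.float64(0.1)), (-94, np.float64(-221.1), np.float64(0.2))]
```

View pics/c15.png

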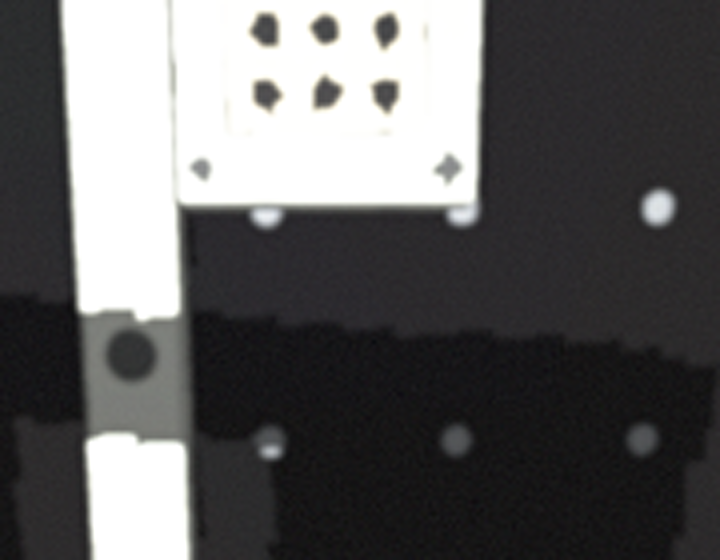

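The camera moved the wrong way, so the end stop is still out of view. The depth does show the rail edge at x = -60 meeting the target with no plate visible between them, and the target's far edge at -9.8. I move the raised hand forward to see the stop.

```bash
python3 -m inch '[{"dx":40,"dy":0,"dz":0,"spin":0},{"dx":80,"dy":0,"dz":0,"spin":0},{"dx":120,"dy":0,"dz":0,"spin":0},{"dx":125,"dy":0,"dz":0,"spin":0},{"dx":125,"dy":0,"dz":0,"spin":0},{"dx":125,"dy":0,"dz":0,"spin":0}]'
python3 - <<'E'
from h import *
c=snap('wrist','wrist16'); w=cloud(c); print(target(w)); s=arm.get_state(); print(plate(s['ee_pos']))
q=plate(w);z=w[...,2]*1000
# height profile along y near x=-35 (stop contact) and along x (rail contact), median per 1 mm
for x in(-50,-35,-20):
    m=abs(q[...,0]-x)<4; print(x,[(y,round(float(np.median(z[m&(abs(q[...,1]-y)<.5)])),1)) for y in range(108,121)])
for y in(40,70,100):
    m=abs(q[...,1]-y)<4; print(y,[(x,round(float(np.median(z[m&(abs(q[...,0]-x)<.5)])),1)) for x in [*range(-64,-55),*range(-13,-5)]])
uv=proj(c,np.r_[world(-35,75),24][None]/1000)[0].astype(int);a=c['pixels'][:,:,::-1];y0=max(uv[1]-90,0);x0=uv[0]-90
cv2.imwrite('pics/c16.png',cv2.resize(a[y0:y0+150,x0:x0+190],None,fx=4,fy=4,interpolation=cv2.INTER_CUBIC))
E
```

```text
clock: 22.95
ee_pos: [0.5205, 0.067, 0.0902]
orientation: [-2.315, -2.123, 0.001]
contact_force: [0.2, 0.3, 0.4]
width: 0.0102
(((-34.20244216918945, 67.03878784179688), (49.579681396484375, 84.7821044921875), 0.0061866831965744495), array([ 249,  110,   68,  110, 7141], dtype=int32))
[-34.87889282  39.28931665]
-50 [(108, 24.4), (109, 24.7), (110, 24.5), (111, 24.4), (112, 24.8), (113, 24.5), (114, 24.8), (115, 30.3), (116, 30.6), (117, 30.8), (118, 31.0), (119, 31.2), (120, 31.1)]
-35 [(108, 25.0), (109, 24.7), (110, 24.5), (111, 24.9), (112, 24.9), (113, 25.0), (114, 24.7), (115, 30.3), (116, 30.6), (117, 30.1), (118, 30.9), (119, 30.7), (120, 30.5)]
-20 [(108, 24.3), (109, 24.8), (110, 24.8), (111, 24.8), (112, 24.8), (113, 25.0), (114, 24.9), (115, 30.4), (116, 30.7), (117, 31.0), (118, 30.4), (119, 30.7), (120, 30.8)]
40 [(-64, 184.0), (-63, 183.9), (-62, 183.5), (-61, 183.2), (-60, 182.4), (-59, 182.2), (-58, 24.8), (-57, 24.3), (-56, 24.4), (-13, 24.6), (-12, 24.6), (-11, 181.6), (-10, 182.7), (-9, 183.0), (-8, 183.4), (-7, 183.5), (-6, 184.1)]
70 [(-64, 30.5), (-63, 30.7), (-62, 30.5), (-61, 30.3), (-60, 25.9), (-59, 24.9), (-58, 24.4), (-57, 24.8), (-56, 24.6), (-13, 24.9), (-12, 24.5), (-11, 24.2), (-10, 24.6), (-9, nan), (-8, 12.2), (-7, 12.9), (-6, 12.3)]
100 [(-64, 30.7), (-63, 30.6), (-62, 30.4), (-61, 30.8), (-60, 27.4), (-59, 24.5), (-58, 24.6), (-57, 24.7), (-56, 24.7), (-13, 24.7), (-12, 24.9), (-11, 24.5), (-10, 24.8), (-9, 23.8), (-8, 12.5), (-7, 24.1), (-6, 30.9)]
  return _methods._mean(a, axis=axis, dtype=dtype,
  ret = ret.dtype.type(ret / rcount)
```

View pics/c16.png

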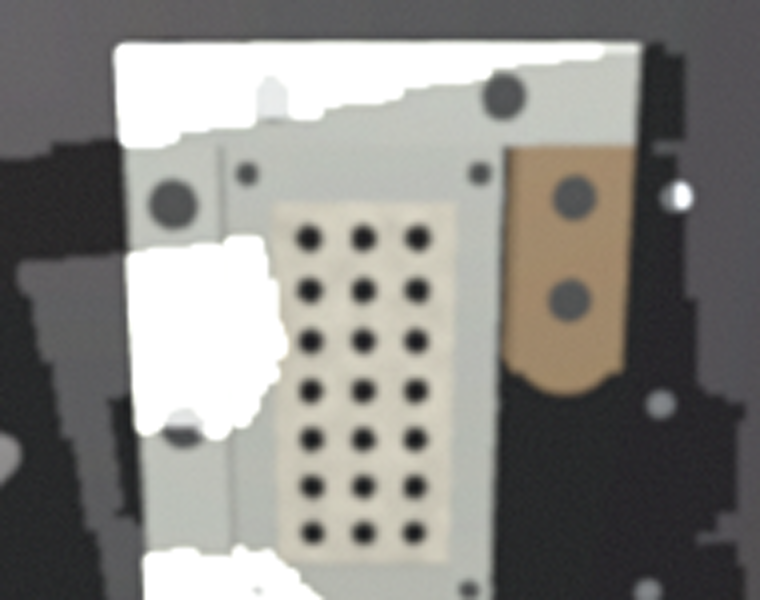

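The target is flush with the rail (left) and the stop (top), with the 3 mm gap at the guide block as designed. The height profile jumps straight from target to stop at y = 115, with no plate between. I hand in.

Run:
```python
from h import *
a=load('scene1');b=snap('scene','scene17')
w=cloud(b)
for n,c in(('first',a),('last',b)):
    q=cloud(c);p=plate(q);m=(q[...,2]>.031)&(q[...,2]<.037)&(p[...,0]>50)&(p[...,0]<110)&(p[...,1]>45)&(p[...,1]<105); print(n,'block',np.median(p[m],0).round(1))
for nm,(x0,y0,x1,y1) in dict(cup=(395,150,440,203),driver=(128,270,205,338)).items(): print(nm,np.median(abs(a['pixels'][y0:y1,x0:x1].astype(int)-b['pixels'][y0:y1,x0:x1])))
print(arm.finish_job(), arm.get_state()['clock'])
```

```text
first block [79.4 73.1]
last block [79.5 72.8]
cup 5.0
driver 4.0
the job is handed in; nothing more can be done
the job is handed in; nothing more can be done
```

The target is home in the corner nest, and the job is handed in after about 23 s of robot time. I pushed it flat against the rail well before the nest (yaw 0.2°, about 6 N against the rail). I then slid it along the rail until it stopped on the end stop (9.6 N, no further travel), and backed the hand off and raised it.

**Last checks:**
- **Fit:** the final wrist view and depth show no gap at the rail or the end stop. The small designed gap to the guide block is there, and the target's yaw is about 0°. This is good to about 1 mm, the limit of the cameras.
- **Other objects:** the spare block is unmoved to within 0.3 mm. The cup and screwdriver look unchanged between the first and last scene pictures; I compared images there and did not measure positions.
- **Hand:** it was clear when I handed in, with the fingertips about 0.13 m above the bed.

**Disagreements and failures:**
- **Fingertip height:** the real fingertips sit about 36 mm higher than the reported TCP. Because of this, my first two approaches passed above the target without touching it. I corrected the height from the camera depth.
- **Refused call:** two move commands in one step were refused because their rows lacked some keys; nothing moved.
- **Side camera:** its target fit was unreliable once the rail hid part of the target, so I did not use it there.

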